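# Sound the bottom of a dented coffee pot with a depth gauge

## Task

Stand the brass depth gauge across the rim of the dented copper coffee pot, with its probe over the middle of the mouth. Lower the probe until it just rests on the pot's thin bottom, gently so as not to dent it, then press the red clamp fully down to lock the slide there. Leave the gauge standing level on the rim with the probe still touching, and leave the other things on the bench alone.

Things in the scene. Friction and masses are not known exactly. Their poses are not given: they have to be found in the camera images.
- pot: Dented copper coffee pot, 90 mm high, held fast in a wooden ring on the bench (it does not move); mouth 98 mm outside, wall 3.5 mm, narrowest inside about 85 mm across. Origin: centre of its underside, z up. A handle, below rim height, sticks out along its +x to 175 mm from the axis. The inside bottom is a flat thin tinned plate; its depth below the rim is NOT known: anywhere from 46 to 72 mm. It springs by 1 mm per 4.5 N and is dented by more than 10 N from the probe.
- pot_rim (a point): Centre of the pot's mouth, level with the top of the rim (90 mm above the pot's underside).
- gauge: Loose depth gauge, 0.44 kg in all, standing flat on the bench at the start. Beam of brass 150 mm (its x) by 26 mm (its y) by 16 mm high; a steel clamp block 12 mm high, 34 mm long stands on the beam centred 44 mm towards its +x, a like brass block towards -x. Origin: centre of the beam's flat underside, z up. The vertical probe slides through its middle.
- probe: The gauge's probe: upright steel rod 8 mm thick with a square pale wood head (18 by 18 mm, 22 mm tall, sides parallel to the beam). It slides down through the beam by up to 80 mm against a slide friction of about 1.5 N and stays where it is left; it starts fully up, and can carry the gauge when lifted by the head (the beam hangs on its upper stop). Origin 2 mm below its tip, on the rod's axis; z up.
- probe_tip (a point): Lower end of the probe; 2 mm above the beam's underside when the probe is fully up.
- probe_head (a point): Centre of the probe's square wood head, 123 mm above the tip; with the probe fully up, 125 mm above the beam's underside.
- clamp_top (a point): Centre of the top of the red round clamp cap (20 mm across), 44 mm from the probe towards the gauge's +x; 40 mm above the beam's underside when up.
- clamp (a joint): Red clamp cap, metres pressed down: 0 = up and free, 0.006 = fully down, where it stays and the slide is locked. Pressing takes 5 N at first and up to about 10 N before the end.
- mallet: Boxwood mallet lying on the bench, head 48 by 70 mm, handle about 170 mm towards its -x; leave alone.
- hammer: Ash-handled steel hammer lying on the bench, 240 mm; leave alone.
- dividers: Brass dividers lying flat, 140 mm, 12 mm high; leave alone.
- tin_box: Small tinned copper box, 70 by 100 by 40 mm, open, with a domed lid standing up at its back to about 105 mm; fixed.
- sal_block: Grey block of sal ammoniac, 50 by 70 by 36 mm; leave alone.
- cup: Small copper cup, 68 mm across, 42 mm high; leave alone.
- tin_ingot: Bar of tin, 100 by 28 by 16 mm; leave alone.
Mind the look-alikes: they are no part of the job. There is more than one size of the gauge; the job needs the smaller.

How it is judged:
On the way, in this order (a step that is already met when the one before it is completed fails the run):
1. the gauge stands level across the pot's rim, probe over the middle, clamp still up (z of gauge in the frame of pot_rim between -0.004 and 0.004 m and horizontal distance between gauge and pot_rim below 0.02 m and angle between gauge's own z axis and vertical below 0.06 rad and value of joint clamp below 0.002 m), for 0.2 s.
2. the lowered probe touches the pot's bottom, clamp still up (all of step 1 and contact force between probe and pot above 0.3 N and z of probe_tip in the frame of pot_rim below -0.041 m), for 0.2 s.
3. the clamp is pressed home with the probe touching (z of gauge in the frame of pot_rim between -0.004 and 0.004 m and horizontal distance between gauge and pot_rim below 0.02 m and angle between gauge's own z axis and vertical below 0.06 rad and contact force between probe and pot above 0.3 N and value of joint clamp above 0.0045 m), for 0.2 s.
At the end, for the whole second after the job is handed in: The gauge stands at rest on the pot's rim (underside within 4 mm of rim height, within 20 mm of the mouth's centre, tilted less than 0.06 rad), the probe's tip still presses on the pot's bottom (over 0.3 N, more than 41 mm below the rim) and the clamp is at least 4.5 mm down (all of step 3 and z of probe_tip in the frame of pot_rim below -0.041 m and linear speed of gauge below 0.02 m/s); the robot touches nothing.
It fails at once if the probe presses on the pot with more than 10 N (contact force between probe and pot above 10 N).
It fails at once if another thing on the bench is moved by more than 20 mm (distance of any of mallet, hammer, dividers, sal_block, cup, tin_ingot from where it was at the start of the episode above 0.02 m).
It also fails if it takes over 64 s, if anything falls off the work surface, if the arm or the gripper's body presses on something with over 40 N, if the wrist force passes 120 N, or if a joint passes its speed limit or range.

## Robot

A 6-joint arm with a two-finger parallel gripper is mounted at the origin on the work surface. World frame = base frame: x ahead of the robot, y to its left, z up, the work surface at z = 0. Lengths are in m, angles in rad, forces in N, time in s.
With the tool pointing down it reaches from about 0.35 to 0.975 m from the base axis. Payload 7.1 kg.
Tool frame: the origin (TCP) lies on the centre line of the jaws, within the pads' length; the fingertips stand 19 mm ahead of it and the grasp point (between the pads) is the TCP; y points along the fingers, x is the direction in which the jaws open and shut, and the axes are right-handed (so a half turn about y gives the same grasp; the last joint's range is limited). The gripper opens to 88 mm and grips with 3 to 60 N. Pads are 20 mm wide; open, the fingers measure 115 mm over their backs; the gripper's body (75 mm by 178 mm) begins 61 mm behind the grasp point.
Start: joints at [1.216, 0.423, 1.63, -0, 1.089, -0.019], TCP at [0.206, 0.59, 0.242] pointing down, gripper open.
Joint ranges: [-3, 3], [-0.9, 2.11], [0.09, 2.58], [-1.31, 4.45], [0.11, 2.69], [-2.54, 2.54]. Speed limits (rad/s): [2.39, 2.39, 3.01, 3.14, 3.14, 3.14].

## Interface

Orientations are given as a unit quaternion [w, x, y, z].
In Python, from workcell import read_state, grab_frame, hand_in gives the robot as it stands.
- The arm moves only by the tool step_arm, never from a script. Its argument "rows" is a list of rows, each an object with "offset": the shift along the tool's x, y, z in mm, a list of three; "turn": the turn, a rotation vector about the tool's x, y, z in rad, a list of three. A call has 1 to 8 rows; each row is the pose to reach, as a shift and turn from the pose commanded when the call began, along the tool's axes at that moment; what a row does not reach only later rows make up. A row lasts 1/10 s, in which the tool goes at most 50 mm and 8.59 degrees, less where a joint would pass 70% of its speed; a pose out of reach is approached as far as the arm can. A call with a gripper value outside its range is refused whole. "hand" is the opening, from 0 (shut) to 1 (fully open), set as the call begins (left out, the last holds). The fingers move at their own pace and stop on an object; the grip force is fixed at half the most. Time passes only in rows, so rows that repeat a pose let the fingers close. It gives the time, the measured TCP pose, the force and the opening at its end, in the units of the state.
- read_state(): the state, without advancing time (a new reading comes with each control period).
- grab_frame(name): name is "scene" or "top" or "wrist"; returns a dict with "color" (400x640x3 uint8, red, green, blue), "vfov" (degrees; the focal length in pixels is half the picture's height over the tangent of half this angle, whatever the lens; pixels are square), "cx", "cy" (the principal point, pixels), "world_from_camera" (4x4, takes a point from camera to world coordinates). Camera axes: x right, y down, z forward; pixel columns grow to the right and rows downward; lengths in m; the calibration is good to about 2 mm. The wrist camera is an equidistant fisheye: a pixel r from the principal point sees the ray r / f radians off the axis. A picture is of the moment at which its call begins. There is no depth.
- hand_in(): hands the job in, once; it reports no verdict.
The state is a dict: "clock": time; "joints": joint angles; "qd": joint speeds; "effort": joint torques, N m; "position": TCP position; "orientation": TCP orientation; "contact_force": force on the tool from outside, world axes, zero at the start; "wrist_torque": the same for the moment, N m; "grip_width": finger opening in m.
Only numpy, scipy, OpenCV 4.12 (cv2) and the standard library are available. Lean on these libraries where they do the work, as an engineer would, in place of code of your own. Each camera call takes 0.05 s, during which the arm holds its last target. There are 200 camera calls.

## Working session

There is one attempt and no reset: what is moved stays moved. The work goes in short steps, Python scripts to look and compute and a tool call to move; the robot and the scene stay as the last step left them, time stands still between calls to the robot, and variables do not carry over. Pictures are saved under pics/ and viewed, about 8 in all and at most 12, crops included, and the job is handed in when it is done.

Besides the shell and the picture viewer there is one more tool, called after "Call:" as name([rows], argument=value, ...), one row to a line, values as JSON. step_arm: Moves the arm, as the interface text tells. Its arguments: {"type":"object","properties":{"rows":{"type":"array"},"hand":{"type":"number"}},"required":["rows"]}

```bash
mkdir -p pics; ls
cat > h.py <<'E'
import numpy as np, cv2
from workcell import read_state, grab_frame, hand_in
def snap(n,fn):
    f=grab_frame(n); cv2.imwrite(f'pics/{fn}.png',f['color'][:,:,::-1]); np.savez(f'pics/{fn}.npz',**f); return f
def ray(f,u,v,n='top'):
    F=200/np.tan(np.radians(float(f['vfov']))/2); x,y=(u-f['cx']),(v-f['cy'])
    if n=='wrist':
        r=np.hypot(x,y); t=r/F; d=np.array([x/r*np.sin(t),y/r*np.sin(t),np.cos(t)]) if r>0 else np.array([0,0,1.])
    else: d=np.array([x/F,y/F,1])
    T=f['world_from_camera']; return T[:3,3],T[:3,:3]@d
def at(f,u,v,z,n='top'):
    o,d=ray(f,u,v,n); return o+d*(z-o[2])/d[2]
def proj(f,p,n='top'):
    F=200/np.tan(np.radians(float(f['vfov']))/2); T=f['world_from_camera']; c=T[:3,:3].T@(np.array(p)-T[:3,3])
    if n=='wrist':
        t=np.arctan2(np.hypot(c[0],c[1]),c[2]); k=F*t/np.hypot(c[0],c[1])
    else: k=F/c[2]
    return float(f['cx']+c[0]*k),float(f['cy']+c[1]*k)
E
python3 - <<'E'
from h import *
for n in ['scene','top']:
    f=snap(n,n+'0'); print(n,f['vfov'],f['world_from_camera'].round(3).tolist())
s=cv2.imread('pics/scene0.png');t=cv2.imread('pics/top0.png')
cv2.imwrite('pics/topx.png',cv2.resize(t,(800,500)))
print(read_state())
E
```

```text
pics
scene 46.73005005551994 [[0.573, 0.696, -0.433, 1.121], [0.82, -0.48, 0.313, -0.413], [0.01, -0.534, -0.845, 1.213], [0.0, 0.0, 0.0, 1.0]]
top 55.19421754269712 [[-0.015, -0.994, 0.11, 0.424], [-1.0, 0.013, -0.02, -0.006], [0.019, -0.11, -0.994, 1.333], [0.0, 0.0, 0.0, 1.0]]
{'clock': 0.1, 'joints': array([ 1.21598671e+00,  4.23779276e-01,  1.63059548e+00, -2.41404611e-05,
        1.08857261e+00, -1.89912828e-02]), 'qd': array([-0.00156672, -0.00144125, -0.00205954, -0.00055333,  0.0020358 ,
       -0.00206528]), 'effort': array([-3.11891354e-04, -5.45609164e+01, -2.74325019e+01,  6.45169965e-02,
        1.87739090e-02, -1.12275049e-05]), 'position': array([0.20577929, 0.58966219, 0.24097724]), 'orientation': array([-0.5762503 ,  0.57680248,  0.40901922, -0.40980212]), 'contact_force': array([-1.19333085,  0.66326685, -0.99675377]), 'wrist_torque': array([-0.03830611,  0.0124501 , -0.05231539]), 'grip_width': 0.08771634433304834}
```

View pics/topx.png

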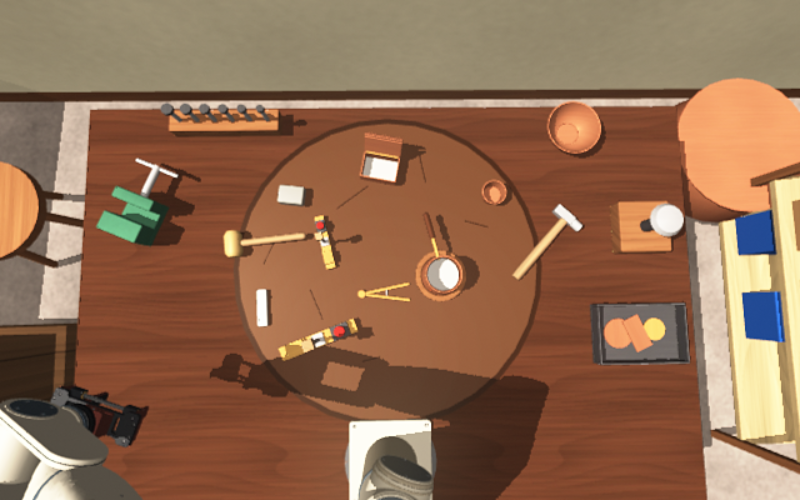

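View pics/scene0.png

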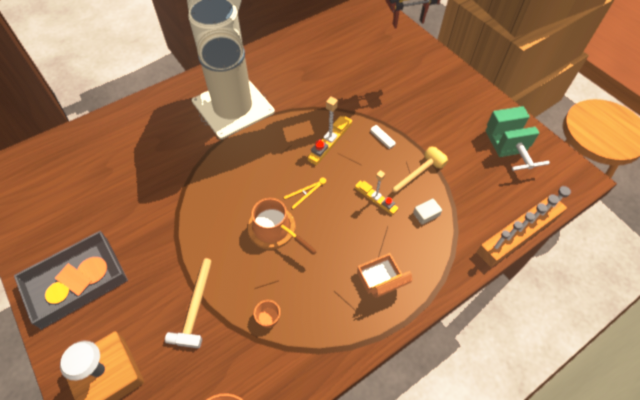

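The top view shows two gauges (800-px scale): one at about (325,243) and a longer one at about (320,338). The pot is at (442,275) with its handle towards (428,215). The shorter gauge at (325,243) looks like the one meant, so I'll check lengths in an enlarged crop.

Run:
```python
import cv2,numpy as np
t=cv2.imread('pics/top0.png')
a=cv2.resize(t[160:300,215:385],None,fx=4.6,fy=4.0,interpolation=cv2.INTER_CUBIC)
a=cv2.resize(t[160:300,215:385],None,fx=4,fy=4,interpolation=cv2.INTER_CUBIC)
cv2.imwrite('pics/crop1.png',a)
```

```text
(no output)
```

View pics/crop1.png

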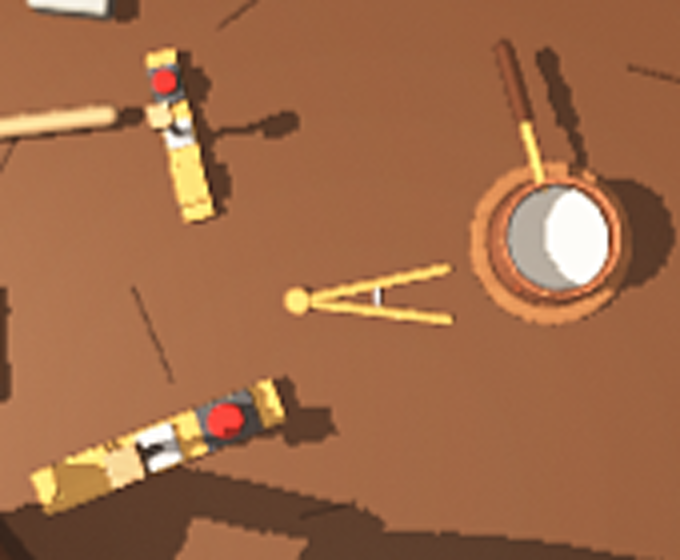

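The crop shows the short gauge from (161,50) to (198,220) with its red cap at (164,81) and wood head at (160,115). The other gauge is clearly longer, from (35,490) to (285,400). The pot mouth is at about (557,240).

Run:
```python
from h import *
f=np.load('pics/top0.npz')
P=lambda x,y,z:at(f,215+x/4-.4,160+y/4-.4,z).round(4)
a,b=P(160,50,.016),P(199,216,.016); print('small',a,b,np.linalg.norm(a-b),(a+b)/2, np.degrees(np.arctan2(*(a-b)[[1,0]])))
print('cap',P(164,81,.04),'head',P(159,115,.136))
a2,b2=P(275,395,.016),P(40,492,.016);print('big',np.linalg.norm(a2-b2),(a2+b2)/2)
print('pot',P(557,240,.09),P(500,240,.09),P(614,240,.09),P(557,183,.09),P(557,298,.09),'handle end',P(503,43,.07))
print('mallet end',P(112,116,.02))
s=read_state()
from scipy.spatial.transform import Rotation as R
q=s['orientation'];print(R.from_quat(q[[1,2,3,0]]).as_matrix().round(3), s['clock'])
w=snap('wrist','w0');print(w['vfov'],w['world_from_camera'].round(3).tolist())
```

```text
small [0.6672 0.1905 0.016 ] [0.5221 0.1566 0.016 ] 0.14900744947820563 [0.59465 0.17355 0.016  ] 13.150248808231861
cap [0.636  0.1834 0.04  ] head [0.5933 0.1732 0.136 ]
big 0.21247729290444192 [0.33   0.1909 0.016 ]
pot [ 0.4931 -0.1431  0.09  ] [ 0.4938 -0.0967  0.09  ] [ 0.4925 -0.1896  0.09  ] [ 0.5397 -0.1443  0.09  ] [ 0.4461 -0.142   0.09  ] handle end [ 0.66   -0.1041  0.07  ]
mallet end [0.6092 0.231  0.02  ]
[[ 0.33  -0.    -0.944]
 [ 0.944 -0.001  0.33 ]
 [-0.001 -1.     0.   ]] 0.1
65.70646984690485 [[0.329, 0.904, 0.272, 0.131], [0.944, -0.315, -0.096, 0.616], [-0.001, 0.288, -0.958, 0.385], [0.0, 0.0, 0.0, 1.0]]
```

Ends measured 149 mm apart against 212 mm, so the short gauge at (0.594, 0.1735), yaw 13°, is the right one. The pot is at (0.493, -0.143). I'm moving above the gauge head, with the jaws across the beam.

Call:
step_arm([
  {"offset": [-265, 0, -504], "turn": [0, -0.566, 0]},
  {"offset": [-265, 0, -504], "turn": [0, -0.566, 0]},
  {"offset": [-265, 0, -504], "turn": [0, -0.566, 0]},
  {"offset": [-265, 0, -504], "turn": [0, -0.566, 0]},
  {"offset": [-265, 0, -504], "turn": [0, -0.566, 0]},
  {"offset": [-265, 0, -504], "turn": [0, -0.566, 0]},
  {"offset": [-265, 0, -504], "turn": [0, -0.566, 0]},
  {"offset": [-265, 0, -504], "turn": [0, -0.566, 0]},
], hand=1)

```text
clock: 0.95
position: [0.4761, 0.3001, 0.2417]
orientation: [0.439, -0.439, -0.554, 0.554]
contact_force: [-0.4, 1.4, 0.1]
grip_width: 0.0881
```

```bash
cat >> h.py <<'E'
from scipy.spatial.transform import Rotation as R
def go(p,yaw):
    s=read_state(); q=s['orientation']; A=R.from_quat(q[[1,2,3,0]])
    a=np.radians(yaw); x=np.array([np.cos(a),np.sin(a),0]); y=np.array([0,0,-1.])
    B=R.from_matrix(np.c_[x,y,np.cross(x,y)])
    print('clock',round(s['clock'],2),'pos',s['position'].round(4),'F',s['contact_force'].round(2),'grip',round(s['grip_width'],4))
    print('offset mm',(A.inv().apply(np.array(p)-s['position'])*1000).round(1),'turn',(A.inv()*B).as_rotvec().round(4))
E
python3 -c "
from h import *
go([.594,.1735,.24],103.15)"
```

```text
clock 0.95 pos [0.4761 0.3001 0.2417] F [-0.35  1.43  0.14] grip 0.0881
offset mm [-150.2    1.6  -85.9] turn [-0.      0.0007  0.    ]
```

Call:
step_arm([
  {"offset": [-150, 2, -86], "turn": [0, 0, 0]},
  {"offset": [-150, 2, -86], "turn": [0, 0, 0]},
  {"offset": [-150, 2, -86], "turn": [0, 0, 0]},
  {"offset": [-150, 2, -86], "turn": [0, 0, 0]},
  {"offset": [-150, 2, -86], "turn": [0, 0, 0]},
  {"offset": [-150, 2, -86], "turn": [0, 0, 0]},
])

```text
clock: 1.55
position: [0.5926, 0.1752, 0.2392]
orientation: [0.44, -0.439, -0.554, 0.554]
contact_force: [0.5, -0.3, 0.2]
grip_width: 0.0879
```

```bash
python3 -c "
from h import *
go([.594,.1735,.24],103.15)
f=snap('wrist','w1')
print('head proj',proj(f,[.594,.1735,.136],'wrist'),'tcp',proj(f,read_state()['position'],'wrist'))"
```

```text
clock 1.55 pos [0.5926 0.1752 0.2392] F [ 0.52 -0.26  0.2 ] grip 0.0879
offset mm [-1.9 -0.8 -1. ] turn [-0.0012 -0.0006  0.0003]
head proj (313.79770722816073, 205.63585205829776) tcp (317.7613890114238, 263.81725331001087)
```

View pics/w1.png

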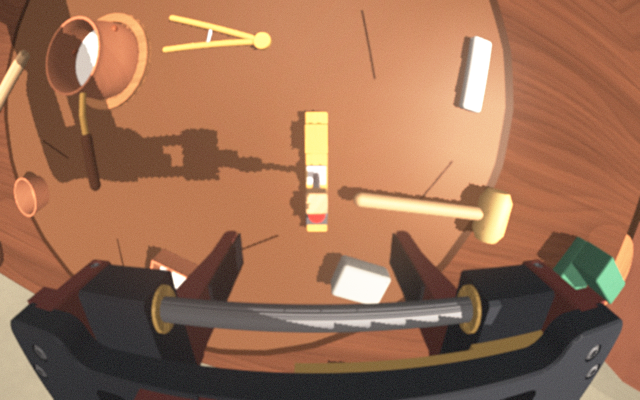

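The wrist view shows the gauge beam upright at x≈317, with the head at about (317,201), midway between the fingers and square to the jaws. I'll go down and grip it.

Call:
step_arm([
  {"offset": [0, 40, -1], "turn": [0, 0, 0]},
  {"offset": [0, 75, -1], "turn": [0, 0, 0]},
  {"offset": [0, 100, -1], "turn": [0, 0, 0]},
  {"offset": [0, 114, -1], "turn": [0, 0, 0]},
  {"offset": [0, 114, -1], "turn": [0, 0, 0]},
  {"offset": [0, 114, -1], "turn": [0, 0, 0]},
])

```text
clock: 2.2
position: [0.5942, 0.1765, 0.1265]
orientation: [-0.439, 0.439, 0.555, -0.554]
contact_force: [-0.5, 0.1, 0.1]
grip_width: 0.0879
```

Call:
step_arm([
  {"offset": [0, 0, 0], "turn": [0, 0, 0]},
  {"offset": [0, 0, 0], "turn": [0, 0, 0]},
  {"offset": [0, 0, 0], "turn": [0, 0, 0]},
  {"offset": [0, 0, 0], "turn": [0, 0, 0]},
  {"offset": [0, 0, 0], "turn": [0, 0, 0]},
  {"offset": [0, 0, 0], "turn": [0, 0, 0]},
  {"offset": [0, 0, 0], "turn": [0, 0, 0]},
  {"offset": [0, 0, 0], "turn": [0, 0, 0]},
], hand=0)

```text
clock: 3.0
position: [0.594, 0.1756, 0.1256]
orientation: [0.439, -0.439, -0.554, 0.554]
contact_force: [-0.1, -0.2, 0.6]
grip_width: 0.0276
```

Call:
step_arm([
  {"offset": [0, 0, 0], "turn": [0, 0, 0]},
  {"offset": [0, 0, 0], "turn": [0, 0, 0]},
  {"offset": [0, 0, 0], "turn": [0, 0, 0]},
  {"offset": [0, 0, 0], "turn": [0, 0, 0]},
])

```text
clock: 3.4
position: [0.594, 0.1756, 0.1256]
orientation: [0.439, -0.439, -0.554, 0.554]
contact_force: [0.3, -0.2, -1.2]
grip_width: 0.018
```

Call:
step_arm([
  {"offset": [0, -20, 0], "turn": [0, 0, 0]},
  {"offset": [0, -40, 0], "turn": [0, 0, 0]},
  {"offset": [0, -70, 0], "turn": [0, 0, 0]},
  {"offset": [0, -100, 0], "turn": [0, 0, 0]},
  {"offset": [0, -125, 0], "turn": [0, 0, 0]},
  {"offset": [0, -135, 0], "turn": [0, 0, 0]},
  {"offset": [0, -135, 0], "turn": [0, 0, 0]},
  {"offset": [0, -135, 0], "turn": [0, 0, 0]},
])

```text
clock: 4.2
position: [0.5931, 0.1755, 0.2592]
orientation: [0.44, -0.439, -0.553, 0.555]
contact_force: [1.3, -1.2, -5.3]
grip_width: 0.0181
```

```bash
python3 -c "
from h import *
go([.493,-.143,.26],103.15)"
```

```text
clock 4.2 pos [0.5931 0.1755 0.2592] F [ 1.28 -1.24 -5.27] grip 0.0181
offset mm [-287.2   -0.4  170.2] turn [-0.0022  0.0007 -0.0001]
```

The gauge hangs from the head (about 4.5 N). Now I'll carry it to the pot.

Call:
step_arm([
  {"offset": [-20, 0, 12], "turn": [0, 0, 0]},
  {"offset": [-50, 0, 30], "turn": [0, 0, 0]},
  {"offset": [-85, 0, 50], "turn": [0, 0, 0]},
  {"offset": [-120, 0, 71], "turn": [0, 0, 0]},
  {"offset": [-155, 0, 92], "turn": [0, 0, 0]},
  {"offset": [-190, 0, 112], "turn": [0, 0, 0]},
  {"offset": [-220, 0, 130], "turn": [0, 0, 0]},
  {"offset": [-245, 0, 145], "turn": [0, 0, 0]},
])

```text
clock: 5.0
position: [0.5069, -0.0974, 0.2588]
orientation: [0.441, -0.438, -0.553, 0.555]
contact_force: [1.6, 0.5, -4.3]
grip_width: 0.0178
```

```bash
python3 -c "
from h import *
go([.493,-.143,.26],103.15)"
```

```text
clock 5.0 pos [ 0.5069 -0.0974  0.2588] F [ 1.59  0.48 -4.27] grip 0.0178
offset mm [-41.2  -1.2  23.9] turn [-0.0031 -0.0001  0.0012]
```

Call:
step_arm([
  {"offset": [-20, 0, 12], "turn": [0, 0, 0]},
  {"offset": [-35, 0, 20], "turn": [0, 0, 0]},
  {"offset": [-41, 0, 24], "turn": [0, 0, 0]},
  {"offset": [-41, 0, 24], "turn": [0, 0, 0]},
  {"offset": [-41, 0, 24], "turn": [0, 0, 0]},
])

```text
clock: 5.5
position: [0.4945, -0.1407, 0.26]
orientation: [0.44, -0.439, -0.554, 0.554]
contact_force: [-0.1, -0.1, -3.3]
grip_width: 0.0177
```

```bash
python3 -c "
from h import *
go([.493,-.143,.22],103.15)
f=snap('wrist','w2');s=snap('scene','s2')
a=f['color'][:,:,::-1]
u,v=proj(s,[.493,-.143,.15],'scene');u,v=int(u),int(v)
b=cv2.resize(s['color'][max(0,v-60):v+60,max(0,u-60):u+60,::-1],(400,400),interpolation=cv2.INTER_CUBIC)
cv2.imwrite('pics/c2.png',np.hstack([a[:,120:520],b]));print(u,v)
print(proj(f,[.493,-.143,.09],'wrist'))
"
```

```text
clock 5.5 pos [ 0.4945 -0.1407  0.26  ] F [-0.1  -0.07 -3.31] grip 0.0177
offset mm [-1.9 40.   1.9] turn [-0.001   0.0006  0.001 ]
266 199
(314.1854861411737, 183.18442564521118)
```

View pics/c2.png

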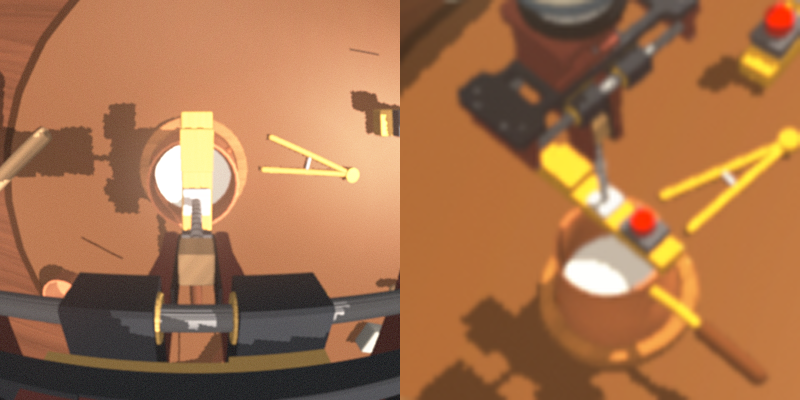

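The wrist image puts the mouth's centre at about (314,182), against (314,183) predicted. The gauge is level over it with its cap towards the handle. Lowering it onto the rim.

Call:
step_arm([
  {"offset": [-2, 15, 2], "turn": [0, 0, 0]},
  {"offset": [-2, 30, 2], "turn": [0, 0, 0]},
  {"offset": [-2, 36, 2], "turn": [0, 0, 0]},
  {"offset": [-2, 40, 2], "turn": [0, 0, 0]},
  {"offset": [-2, 42, 2], "turn": [0, 0, 0]},
  {"offset": [-2, 42, 2], "turn": [0, 0, 0]},
  {"offset": [-2, 42, 2], "turn": [0, 0, 0]},
  {"offset": [-2, 42, 2], "turn": [0, 0, 0]},
])

```text
clock: 6.4
position: [0.4935, -0.1438, 0.2191]
orientation: [-0.439, 0.44, 0.554, -0.554]
contact_force: [-0.6, -0.2, -3.9]
grip_width: 0.0178
```

Call:
step_arm([
  {"offset": [0, 1, 0], "turn": [0, 0, 0]},
  {"offset": [0, 2, 0], "turn": [0, 0, 0]},
  {"offset": [0, 3, 0], "turn": [0, 0, 0]},
  {"offset": [0, 4, 0], "turn": [0, 0, 0]},
  {"offset": [0, 5, 0], "turn": [0, 0, 0]},
  {"offset": [0, 6, 0], "turn": [0, 0, 0]},
  {"offset": [0, 7, 0], "turn": [0, 0, 0]},
  {"offset": [0, 8, 0], "turn": [0, 0, 0]},
])

```text
clock: 7.2
position: [0.4933, -0.1438, 0.2108]
orientation: [-0.439, 0.439, 0.554, -0.554]
contact_force: [-0.1, 0.5, 1.3]
grip_width: 0.0178
```

The beam rests on the rim and the slide is now moving at about 1.5 N. I'll go quickly to about 42 mm depth, then feel in small steps.

Call:
step_arm([
  {"offset": [0, 5, 0], "turn": [0, 0, 0]},
  {"offset": [0, 12, 0], "turn": [0, 0, 0]},
  {"offset": [0, 19, 0], "turn": [0, 0, 0]},
  {"offset": [0, 26, 0], "turn": [0, 0, 0]},
  {"offset": [0, 33, 0], "turn": [0, 0, 0]},
  {"offset": [0, 38, 0], "turn": [0, 0, 0]},
  {"offset": [0, 40, 0], "turn": [0, 0, 0]},
  {"offset": [0, 40, 0], "turn": [0, 0, 0]},
])

```text
clock: 8.0
position: [0.4932, -0.1437, 0.1702]
orientation: [0.439, -0.439, -0.554, 0.554]
contact_force: [1.1, -0.7, -1.2]
grip_width: 0.0172
```

```bash
python3 -c "
from h import *
go([.493,-.143,.17],103.15)
f=snap('wrist','w3');s=snap('scene','s3')
a=f['color'][:,:,::-1]
u,v=proj(s,[.493,-.143,.10],'scene');u,v=int(u),int(v)
b=cv2.resize(s['color'][max(0,v-40):v+40,max(0,u-40):u+40,::-1],(400,400),interpolation=cv2.INTER_CUBIC)
cv2.imwrite('pics/c3.png',np.hstack([a[:,120:520],b]));print(u,v)
"
```

```text
clock 8.0 pos [ 0.4932 -0.1437  0.1702] F [ 1.1  -0.68 -1.17] grip 0.0172
offset mm [ 0.7  0.2 -0. ] turn [-0.0003  0.0007  0.0002]
268 209
```

View pics/c3.png

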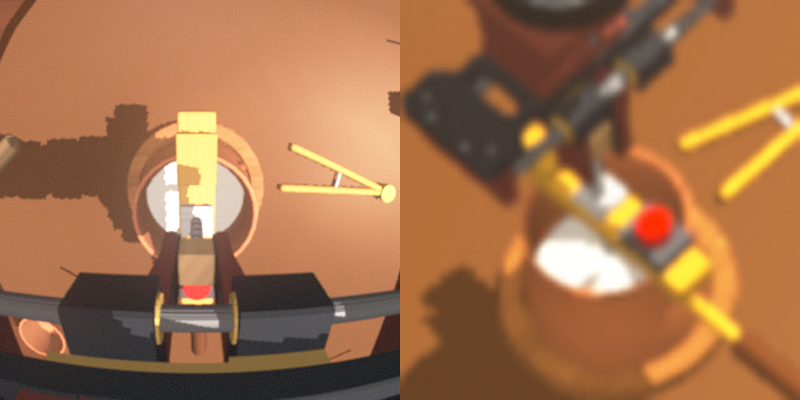

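The gauge sits level across the rim, centred on the mouth: beam at x≈197 against mouth at about x 197 in the left view. Now feeling down in 1.5 mm steps.

Call:
step_arm([
  {"offset": [0, 0.5, 0], "turn": [0, 0, 0]},
  {"offset": [0, 1, 0], "turn": [0, 0, 0]},
  {"offset": [0, 1.5, 0], "turn": [0, 0, 0]},
  {"offset": [0, 1.5, 0], "turn": [0, 0, 0]},
])

```text
clock: 8.5
position: [0.4932, -0.1437, 0.1693]
orientation: [-0.439, 0.439, 0.554, -0.554]
contact_force: [-1.0, 0.8, 0.8]
grip_width: 0.0178
```

Call:
step_arm([
  {"offset": [0, 0.5, 0], "turn": [0, 0, 0]},
  {"offset": [0, 1, 0], "turn": [0, 0, 0]},
  {"offset": [0, 1, 0], "turn": [0, 0, 0]},
])

```text
clock: 8.8
position: [0.4932, -0.1437, 0.1681]
orientation: [0.439, -0.439, -0.554, 0.554]
contact_force: [-0.3, 0.1, -0.2]
grip_width: 0.0179
```

```bash
cat > fz.py <<'E'
from h import *
F=[]
for i in range(5): grab_frame('wrist'); F.append(read_state()['contact_force'][2])
s=read_state();print('Fz %.2f +- %.2f'%(np.mean(F),np.std(F)/5**.5),'z',s['position'][2].round(4),'t',round(s['clock'],2))
E
python3 fz.py
```

```text
Fz -0.33 +- 0.18 z 0.1681 t 9.05
```

Call:
step_arm([
  {"offset": [0, 0.7, 0], "turn": [0, 0, 0]},
  {"offset": [0, 1.4, 0], "turn": [0, 0, 0]},
  {"offset": [0, 1.4, 0], "turn": [0, 0, 0]},
])

```text
clock: 9.35
position: [0.4932, -0.1437, 0.1667]
orientation: [0.439, -0.439, -0.554, 0.554]
contact_force: [-0.2, 0.1, -0.3]
grip_width: 0.018
```

```bash
python3 fz.py
```

```text
Fz -0.99 +- 0.15 z 0.1667 t 9.6
```

Call:
step_arm([
  {"offset": [0, 0.7, 0], "turn": [0, 0, 0]},
  {"offset": [0, 1.5, 0], "turn": [0, 0, 0]},
  {"offset": [0, 1.5, 0], "turn": [0, 0, 0]},
])

```text
clock: 9.9
position: [0.4932, -0.1437, 0.1652]
orientation: [0.439, -0.439, -0.554, 0.554]
contact_force: [0.4, 0.9, -0.7]
grip_width: 0.0179
```

```bash
python3 fz.py
```

```text
Fz -0.61 +- 0.16 z 0.1652 t 10.15
```

Call:
step_arm([
  {"offset": [0, 0.7, 0], "turn": [0, 0, 0]},
  {"offset": [0, 1.5, 0], "turn": [0, 0, 0]},
  {"offset": [0, 1.5, 0], "turn": [0, 0, 0]},
])

```text
clock: 10.45
position: [0.4932, -0.1437, 0.1637]
orientation: [0.439, -0.439, -0.554, 0.554]
contact_force: [0.2, 1.2, -1.3]
grip_width: 0.0178
```

```bash
python3 fz.py
```

```text
Fz -0.83 +- 0.16 z 0.1637 t 10.7
```

Call:
step_arm([
  {"offset": [0, 0.7, 0], "turn": [0, 0, 0]},
  {"offset": [0, 1.5, 0], "turn": [0, 0, 0]},
  {"offset": [0, 1.5, 0], "turn": [0, 0, 0]},
])

```text
clock: 11.0
position: [0.4932, -0.1437, 0.1622]
orientation: [0.439, -0.439, -0.554, 0.554]
contact_force: [-0.5, 0.4, -0.4]
grip_width: 0.018
```

```bash
python3 fz.py
```

```text
Fz -0.70 +- 0.14 z 0.1622 t 11.25
```

Call:
step_arm([
  {"offset": [0, 0.7, 0], "turn": [0, 0, 0]},
  {"offset": [0, 1.5, 0], "turn": [0, 0, 0]},
  {"offset": [0, 1.5, 0], "turn": [0, 0, 0]},
])

```text
clock: 11.55
position: [0.4932, -0.1437, 0.1607]
orientation: [0.439, -0.439, -0.554, 0.554]
contact_force: [-0.3, -0.1, -0.5]
grip_width: 0.0177
```

```bash
python3 fz.py
```

```text
Fz -0.87 +- 0.24 z 0.1607 t 11.8
```

Call:
step_arm([
  {"offset": [0, 0.7, 0], "turn": [0, 0, 0]},
  {"offset": [0, 1.5, 0], "turn": [0, 0, 0]},
  {"offset": [0, 1.5, 0], "turn": [0, 0, 0]},
])

```text
clock: 12.1
position: [0.4932, -0.1437, 0.1592]
orientation: [0.439, -0.439, -0.554, 0.554]
contact_force: [-0.2, 1.4, -0.4]
grip_width: 0.0181
```

```bash
python3 fz.py
```

```text
Fz -1.06 +- 0.22 z 0.1592 t 12.35
```

Call:
step_arm([
  {"offset": [0, 0.7, 0], "turn": [0, 0, 0]},
  {"offset": [0, 1.5, 0], "turn": [0, 0, 0]},
  {"offset": [0, 1.5, 0], "turn": [0, 0, 0]},
])

```text
clock: 12.65
position: [0.4932, -0.1437, 0.1577]
orientation: [0.439, -0.439, -0.554, 0.554]
contact_force: [0.4, 0.6, 0.0]
grip_width: 0.018
```

```bash
python3 fz.py
```

```text
Fz -0.68 +- 0.20 z 0.1577 t 12.9
```

Call:
step_arm([
  {"offset": [0, 0.7, 0], "turn": [0, 0, 0]},
  {"offset": [0, 1.5, 0], "turn": [0, 0, 0]},
  {"offset": [0, 1.5, 0], "turn": [0, 0, 0]},
])

```text
clock: 13.2
position: [0.4932, -0.1437, 0.1562]
orientation: [0.439, -0.439, -0.554, 0.554]
contact_force: [1.1, 1.2, -0.6]
grip_width: 0.0175
```

```bash
python3 fz.py
```

```text
Fz -0.82 +- 0.22 z 0.1562 t 13.45
```

Call:
step_arm([
  {"offset": [0, 0.7, 0], "turn": [0, 0, 0]},
  {"offset": [0, 1.5, 0], "turn": [0, 0, 0]},
  {"offset": [0, 1.5, 0], "turn": [0, 0, 0]},
])

```text
clock: 13.75
position: [0.4932, -0.1437, 0.1547]
orientation: [0.439, -0.439, -0.554, 0.554]
contact_force: [0.8, 1.7, 0.3]
grip_width: 0.0179
```

```bash
python3 fz.py
```

```text
Fz -1.08 +- 0.27 z 0.1547 t 14.0
```

Call:
step_arm([
  {"offset": [0, 0.7, 0], "turn": [0, 0, 0]},
  {"offset": [0, 1.5, 0], "turn": [0, 0, 0]},
  {"offset": [0, 1.5, 0], "turn": [0, 0, 0]},
])

```text
clock: 14.3
position: [0.4932, -0.1437, 0.1533]
orientation: [-0.439, 0.439, 0.554, -0.554]
contact_force: [0.2, 1.6, 0.5]
grip_width: 0.0175
```

```bash
python3 fz.py
```

```text
Fz 0.01 +- 0.35 z 0.1533 t 14.55
```

A slight rise, so this may be the first contact. Smaller step next.

Call:
step_arm([
  {"offset": [0, 0.4, 0], "turn": [0, 0, 0]},
  {"offset": [0, 0.4, 0], "turn": [0, 0, 0]},
  {"offset": [0, 0.4, 0], "turn": [0, 0, 0]},
])

```text
clock: 14.85
position: [0.4932, -0.1438, 0.153]
orientation: [-0.439, 0.439, 0.554, -0.554]
contact_force: [-0.9, 1.3, 3.1]
grip_width: 0.0179
```

```bash
python3 fz.py
```

```text
Fz 3.70 +- 0.11 z 0.153 t 15.1
```

Contact: the force rose by about 4.5 N, of which about 1.5 N is slide friction. Releasing the head and moving up.

Call:
step_arm([
  {"offset": [0, 0, 0], "turn": [0, 0, 0]},
  {"offset": [0, 0, 0], "turn": [0, 0, 0]},
  {"offset": [0, 0, 0], "turn": [0, 0, 0]},
  {"offset": [0, 0, 0], "turn": [0, 0, 0]},
  {"offset": [0, 0, 0], "turn": [0, 0, 0]},
  {"offset": [0, 0, 0], "turn": [0, 0, 0]},
], hand=0.5)

```text
clock: 15.7
position: [0.4932, -0.1438, 0.1529]
orientation: [0.439, -0.439, -0.554, 0.554]
contact_force: [-0.4, 0.2, -0.2]
grip_width: 0.0438
```

Call:
step_arm([
  {"offset": [0, -10, 0], "turn": [0, 0, 0]},
  {"offset": [0, -30, 0], "turn": [0, 0, 0]},
  {"offset": [0, -60, 0], "turn": [0, 0, 0]},
  {"offset": [0, -87, 0], "turn": [0, 0, 0]},
  {"offset": [0, -87, 0], "turn": [0, 0, 0]},
  {"offset": [0, -87, 0], "turn": [0, 0, 0]},
])

```text
clock: 16.3
position: [0.4934, -0.1438, 0.2407]
orientation: [-0.439, 0.44, 0.554, -0.554]
contact_force: [0.0, -0.2, 0.6]
grip_width: 0.0437
```

```bash
python3 -c "
from h import *
go([.5409,-.1326,.24],103.15)
f=snap('wrist','w4');s=snap('scene','s4')
for n,p in [('head',[.4932,-.1437,.164]),('cap',[.536,-.1337,.13])]: print(n,proj(f,p,'wrist'),proj(s,p,'scene'))
a=cv2.resize(f['color'][140:280,250:390,::-1],(400,400),interpolation=cv2.INTER_CUBIC)
u,v=268,209
b=cv2.resize(s['color'][v-40:v+40,u-40:u+40,::-1],(400,400),interpolation=cv2.INTER_CUBIC)
cv2.imwrite('pics/c4.png',np.hstack([a,b]))
"
```

```text
clock 16.3 pos [ 0.4934 -0.1438  0.2407] F [ 0.03 -0.22  0.57] grip 0.0437
offset mm [  0.1   0.7 -48.8] turn [ 0.0015  0.0007 -0.0009]
head (316.48827213744613, 214.74453552430919) (265.8842775154818, 197.31323979289044)
cap (316.3939131173985, 247.48235341714349) (278.40689497889866, 213.23311118190065)
```

View pics/c4.png

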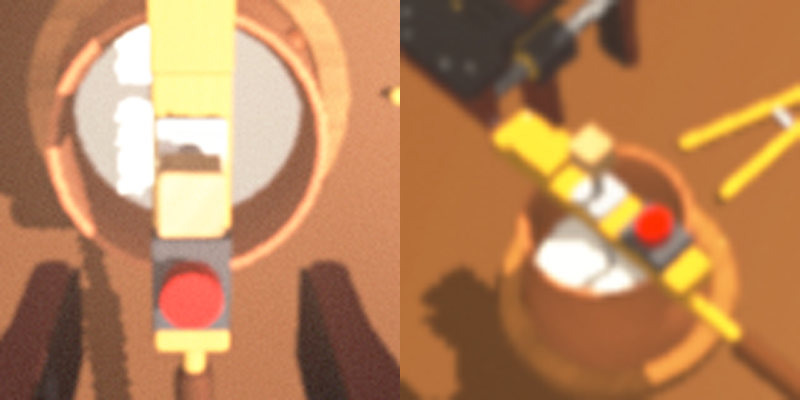

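Wrist view: head at about (317.5,211), cap at about (316.5,242.5). Scene view: head at (266,197.6), cap at (279,213.8). The gauge is standing level. I'll back-project the cap from both views.

```bash
python3 -c "
from h import *
f=np.load('pics/w4.npz');s=np.load('pics/s4.npz')
c=np.array([.4932,-.1437]);e=np.array([np.cos(np.radians(13.15)),np.sin(np.radians(13.15))])
for n,p in [('capW',at(f,316.4,242.3,.13,'wrist')),('headW',at(f,317.3,211,.164,'wrist')),('capS',at(s,278.8,213.6,.13,'scene')),('headS',at(s,266,197.5,.164,'scene'))]:
  d=p[:2]-c; print(n,p.round(4),'along',(d@e*1e3).round(1),'across',((e[0]*d[1]-e[1]*d[0])*1e3).round(1))
"
```

```text
capW [ 0.5309 -0.1349  0.13  ] along 38.7 across -0.0
headW [ 0.4901 -0.1438  0.164 ] along -3.0 across 0.6
capS [ 0.5376 -0.1334  0.13  ] along 45.6 across -0.1
headS [ 0.4939 -0.1438  0.164 ] along 0.7 across -0.2
```

The body clears the head easily, so I'll centre on the cap: 42 mm along the beam with the fingers shut.

Call:
step_arm([
  {"offset": [0, 0, -20], "turn": [0, 0, 0]},
  {"offset": [0, 0, -42], "turn": [0, 0, 0]},
  {"offset": [0, 0, -42], "turn": [0, 0, 0]},
  {"offset": [0, 20, -42], "turn": [0, 0, 0]},
  {"offset": [0, 50, -42], "turn": [0, 0, 0]},
  {"offset": [0, 75, -42], "turn": [0, 0, 0]},
  {"offset": [0, 82, -42], "turn": [0, 0, 0]},
  {"offset": [0, 82, -42], "turn": [0, 0, 0]},
], hand=0)

```text
clock: 17.2
position: [0.5326, -0.1339, 0.1565]
orientation: [0.441, -0.438, -0.554, 0.555]
contact_force: [0.7, 0.1, -0.4]
grip_width: 0.0007
```

```bash
python3 fz.py; python3 -c "
from h import *
go([.5341,-.1341,.149],103.15)"
```

```text
Fz 0.11 +- 0.19 z 0.1591 t 17.45
clock 17.45 pos [ 0.5348 -0.1344  0.1591] F [0.16 0.21 0.01] grip 0.0003
offset mm [ 0.4 10.1  0.6] turn [ 0.0018  0.0007 -0.001 ]
```

Call:
step_arm([
  {"offset": [0, 4, 0], "turn": [0, 0, 0]},
  {"offset": [0, 8, 0], "turn": [0, 0, 0]},
  {"offset": [0, 10, 0], "turn": [0, 0, 0]},
  {"offset": [0, 11, 0], "turn": [0, 0, 0]},
  {"offset": [0, 12, 0], "turn": [0, 0, 0]},
  {"offset": [0, 13, 0], "turn": [0, 0, 0]},
  {"offset": [0, 13, 0], "turn": [0, 0, 0]},
])

```text
clock: 18.15
position: [0.5343, -0.1342, 0.1449]
orientation: [-0.439, 0.439, 0.554, -0.554]
contact_force: [0.0, 1.1, 3.1]
grip_width: 0.0003
```

```bash
python3 fz.py
```

```text
Fz 3.89 +- 0.19 z 0.1449 t 18.4
```

Call:
step_arm([
  {"offset": [0, 0.7, 0], "turn": [0, 0, 0]},
  {"offset": [0, 1.5, 0], "turn": [0, 0, 0]},
  {"offset": [0, 2, 0], "turn": [0, 0, 0]},
  {"offset": [0, 2, 0], "turn": [0, 0, 0]},
])

```text
clock: 18.8
position: [0.5343, -0.1342, 0.1432]
orientation: [-0.439, 0.439, 0.554, -0.554]
contact_force: [-0.4, 0.4, 7.2]
grip_width: 0.0006
```

```bash
python3 fz.py
```

```text
Fz 7.32 +- 0.27 z 0.1433 t 19.05
```

Call:
step_arm([
  {"offset": [0, 0.7, 0], "turn": [0, 0, 0]},
  {"offset": [0, 1.5, 0], "turn": [0, 0, 0]},
  {"offset": [0, 2, 0], "turn": [0, 0, 0]},
  {"offset": [0, 2, 0], "turn": [0, 0, 0]},
])

```text
clock: 19.45
position: [0.5345, -0.1343, 0.1429]
orientation: [-0.439, 0.44, 0.554, -0.554]
contact_force: [-6.0, 1.0, 23.7]
grip_width: 0.0006
```

```bash
python3 fz.py
```

```text
Fz 23.45 +- 0.21 z 0.1429 t 19.7
```

A hard stop at 23 N and z=0.1429, which matches the cap being fully down. Backing off and looking.

Call:
step_arm([
  {"offset": [0, -3, 0], "turn": [0, 0, 0]},
  {"offset": [0, -15, 0], "turn": [0, 0, 0]},
  {"offset": [0, -45, 0], "turn": [0, 0, 0]},
  {"offset": [0, -90, 0], "turn": [0, 0, 0]},
  {"offset": [0, -100, 0], "turn": [0, 0, 0]},
  {"offset": [0, -100, 42], "turn": [0, 0, 0]},
  {"offset": [0, -100, 42], "turn": [0, 0, 0]},
  {"offset": [0, -100, 42], "turn": [0, 0, 0]},
])

```text
clock: 20.5
position: [0.4926, -0.1438, 0.2408]
orientation: [0.44, -0.439, -0.554, 0.554]
contact_force: [-0.2, 0.3, -0.3]
grip_width: 0.0004
```

```bash
python3 -c "
from h import *
go([.4934,-.1438,.2407],103.15)
f=snap('wrist','w5');s=snap('scene','s5')
a=cv2.resize(f['color'][140:280,250:390,::-1],(400,400),interpolation=cv2.INTER_CUBIC)
u,v=268,209
b=cv2.resize(s['color'][v-40:v+40,u-40:u+40,::-1],(400,400),interpolation=cv2.INTER_CUBIC)
cv2.imwrite('pics/c5.png',np.hstack([a,b]))
def red(i):
  h=i['color'].astype(int);m=(h[...,0]>170)&(h[...,1]<70)&(h[...,2]<80);v,u=np.nonzero(m);k=(abs(u-278)<12)&(abs(v-214)<12);return u[k].mean(),v[k].mean()
print(red(np.load('pics/s4.npz')),red(s),'6mm =',np.subtract(proj(s,[.536,-.134,.124],'scene'),proj(s,[.536,-.134,.13],'scene')))
"
```

```text
clock 20.5 pos [ 0.4926 -0.1438  0.2408] F [-0.16  0.25 -0.29] grip 0.0004
offset mm [-0.2  0.1 -0.8] turn [-0.0003 -0.0001  0.0003]
(np.float64(278.4), np.float64(214.02857142857144)) (np.float64(278.24), np.float64(214.96)) 6mm = [0.15244396 1.12048612]
```

View pics/c5.png

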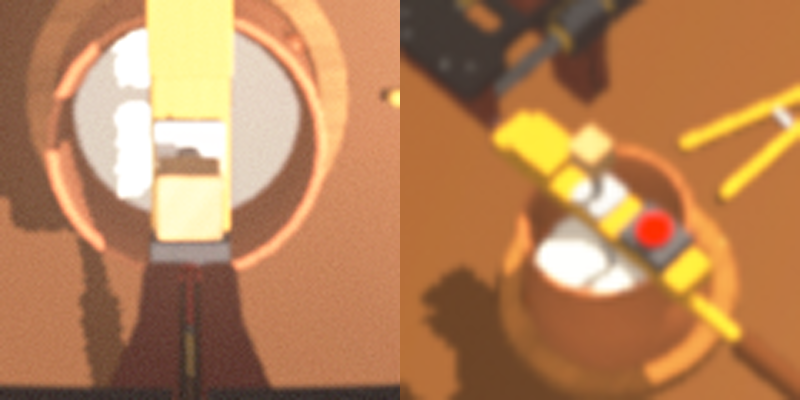

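The gauge stands level, its head unmoved at (590,143), and the cap is about 1 px lower, as expected for about 6 mm of travel. The arm is clear, so I'm handing in.

```bash
python3 -c "
from h import *
print(hand_in())"
```

```text
the job is handed in; nothing more can be done
None
```

The job is handed in at about 20.5 s of the 64 s. The smaller gauge stands across the pot's rim with the probe lowered onto the bottom and the clamp pressed down. No verdict is reported, and one condition below I could not measure.

**What I did:**
- **Picking the gauge:** I chose it by length, 149 mm against 212 mm for the look-alike. I lifted it by the head and set it on the rim within about 3 mm of the mouth's centre.
- **Lowering the probe:** I felt for the bottom in steps of at most 1.5 mm. Contact came about 60 mm below the rim. I stopped when the wrist force had risen about 4.5 N, part of it slide friction, so the probe should have stayed well under 10 N.
- **Locking:** I released the head and pressed the red cap until it hit a hard stop at 23 N.

**Last checks:**
- **Gauge and clamp:** The final pictures show the gauge level and its head unmoved. The cap is 0.9 px lower, where 6 mm of travel should show 1.1 px. The arm is clear and reads about 0 N.
- **Camera disagreement:** After I let go of the head, the wrist and scene views differed by 4–7 mm along the beam. I aimed the press between the two, and it landed on the cap.
- **Not measured:** The probe's remaining force on the bottom after I let go is inferred from the slide friction and the unmoved head.

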